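# Check two post packets under the height gauge

## Task

Try both packets under the yellow bar of the height gauge, each in its own lane, by pushing gently from behind: creep up (1 to 2 cm/s) to the bar and the stop and never press a packet against them, or the robot on the gauge, with 25 N or more. Slide the packet that clears fully home against the blue end stop and leave it there; when one stops at the bar, keep a light, steady push on it for a second to be sure, then lay it flat, label up, in the red tray. Leave the other things on the desk where they are.

Things in the scene. Friction and masses are not known exactly. Their poses are not given: they have to be found in the camera images.
- gauge: Fixed height gauge. Origin on the desk below the bar's middle; x points along the push (open front, under the bar, to the end stop), y left, z up. Aluminium base plate 8 mm thick, x = -190 to +100 mm, y = -135 to +135; packets slide on it. The bar rests on three blue posts (24 mm deep) between and outside the lanes. Its top, 68 mm above the desk, is the highest point.
- lane_left (a point): On the plate under the bar, on the centre line of the left lane (gauge y = +60 mm). The lane is 72 mm wide between grey guides 12 mm high above the plate, mouths rounded (12.5 mm), from x = -45 to +75 mm; the middle guide is 48 mm wide, the outer ones 25 mm. The packet starts within about 4 mm of this centre line.
- lane_right (a point): The same for the right lane (gauge y = -60 mm).
- bar_mid (a point): Middle of the underside of the yellow-and-black bridge bar, 46 mm above the plate (54 mm above the desk). The bar runs along the gauge's y for 250 mm, is 24 mm deep along x (12 mm either side of this point) and 14 mm high. It is rigid and does not move.
- stop_mid (a point): Foot of the front face of the blue end stop, on the plate, midway between the lanes, 75 mm beyond the bar's middle line. The stop is a rigid rail 250 mm wide, 28 mm high above the plate. A packet fully home has its nose flat on this face and its rear end 45 mm in front of the bar's middle line.
- packet_a_mid (a point): A rigid cardboard packet, 120 mm long (its x) x 62 wide (its y), label on top. The two look alike: one is 44 mm high and clears, the other 49 mm, too tall; try them to learn which. Point on its vertical centre line, 23 mm above its underside. Starts on the gauge plate before one lane (x along the gauge's within 0.15 rad, nose 25 to 50 mm short of the bar's middle line). 0.15 to 0.3 kg.
- packet_b_mid (a point): A rigid cardboard packet, 120 mm long (its x) x 62 wide (its y), label on top. The two look alike: one is 44 mm high and clears, the other 49 mm, too tall; try them to learn which. Point on its vertical centre line, 23 mm above its underside. Starts on the gauge plate before one lane (x along the gauge's within 0.15 rad, nose 25 to 50 mm short of the bar's middle line). 0.15 to 0.3 kg.
- tray: Red open tray, fixed, for packets that are too tall: 220 mm (its x) x 160 mm (its y) outside, 35 mm high, walls and floor 4 to 5 mm. Origin at the centre of its underside. To the left or the right of the gauge; a closed grey lunch tub with white lid (200 x 140 x 59 mm, fixed) is on the other side.
- mug: Blue mug, 80 mm across, 90 mm high, origin under its centre. Leave alone.
- sanitiser: Hand-sanitiser bottle, 56 mm across, 150 mm high, origin under its centre. Leave alone.
- stapler: Red and black stapler 140 mm long (y), 36 mm wide, 45 mm high, origin under its centre. Leave alone.
- tape: Black tape dispenser, 130 mm (y) x 55 mm, 82 mm high, origin under its centre. Leave alone.
Things that resemble listed ones, but are neither listed nor needed, are in the scene too. Leave any green look-alike of the part that bears packet_a_mid alone.

How it is judged:
On the way:
1. the too-tall packet has been tried: held against the bar with a steady push of more than 1 N for 0.4 s (contact force between packet_b and bar above 1 N), for 0.4 s.
At the end, for the whole second after the job is handed in: The packet that clears lies flat in its lane with its nose at the end stop (within 3.5 mm of home, squared to 0.06 rad); the too-tall packet lies flat, label up (tilt under 0.08 rad), on the floor of the red tray; both are released and at rest (x of packet_a_mid in the frame of gauge above 0.0115 m and angle between the x axis of packet_a_mid and the x axis of gauge, either way round below 0.06 rad and angle between packet_a_mid's own z axis and vertical below 0.05 rad and z of packet_a_mid in the frame of gauge between 0.027 and 0.035 m and x of packet_b_mid in the frame of tray between -0.08 and 0.08 m and y of packet_b_mid in the frame of tray between -0.06 and 0.06 m and z of packet_b_mid in the frame of tray between 0.022 and 0.034 m and angle between packet_b_mid's own z axis and vertical below 0.08 rad and linear speed of each of packet_a, packet_b below 0.01 m/s); the robot touches nothing.
It fails at once if a packet is forced against the bar or the end stop (over 25 N) (contact force between any of packet_a, packet_b and bar above 25 N or contact force between any of packet_a, packet_b and stop above 25 N).
It fails at once if the robot itself presses on the gauge with over 25 N (contact force between any of the arm, the fingers and gauge above 25 N).
It fails at once if the mug, bottle, stapler or tape dispenser is moved by more than 30 mm (distance of any of mug, sanitiser, stapler, tape from where it was at the start of the episode above 0.03 m).
It also fails if it takes over 72 s, if anything falls off the work surface, if the arm or the gripper's body presses on something with over 40 N, if the wrist force passes 120 N, or if a joint passes its speed limit or range.

## Robot

A 6-joint arm with a two-finger parallel gripper is mounted at the origin on the work surface. World frame = base frame: x ahead of the robot, y to its left, z up, the work surface at z = 0. Lengths are in m, angles in rad, forces in N, time in s.
With the tool pointing down it reaches from about 0.3 to 0.875 m from the base axis. Payload 6.4 kg.
Tool frame: the origin (TCP) lies at the very end of the fingers, on their centre line; the grasp point (between the pads) lies 19 mm behind it; z points along the fingers, x is the direction in which the jaws open and shut, and the axes are right-handed (so a half turn about z gives the same grasp; the last joint's range is limited). The gripper opens to 85 mm and grips with 20 to 120 N. Pads are 22 mm wide; open, the fingers measure 114 mm over their backs; the gripper's body (76 mm by 85 mm) begins 54 mm behind the grasp point. The pads swing forward as they close: fully open they stand 13 mm farther back than shut.
Start: joints at [0.952, 0.181, 1.607, -0, 1.354, -0.206], TCP at [0.231, 0.527, 0.231] pointing down, gripper open.
Joint ranges: [-2.99, 2.99], [-0.89, 2.07], [0.3, 2.58], [-1.14, 4.28], [0, 2.63], [-3.12, 3.12]. Speed limits (rad/s): [2.57, 2.57, 3.01, 3.14, 3.14, 3.14].

## Interface

Orientations are given as a rotation vector (axis times angle).
In Python, from rig import bot gives the robot as it stands.
- The arm moves only by the tool arm_command, never from a script. Its argument "increments" is a list of rows, each an object of numbers: "x", "y", "z": the shift along the tool's x, y, z in cm; "ax", "ay", "az": the turn, a rotation vector about the tool's x, y, z in rad; "hand": the opening in per cent of the stroke, from 0 (shut) to 100 (fully open). In form: [{"x": .., "y": .., "z": .., "ax": .., "ay": .., "az": .., "hand": ..}, ...]. A call has 1 to 8 rows; each row shifts and turns the pose as measured when the row begins, along the tool's axes as they then stand; what a row does not reach is not made up. A row lasts 1/8 s, in which the tool goes at most 62.5 mm and 10.7 degrees, less where a joint would pass 70% of its speed; a pose out of reach is approached as far as the arm can. A call with a gripper value outside its range is refused whole. The fingers move at their own pace and stop on an object; the grip force is fixed at half the most. Time passes only in rows, so rows that do not move let the fingers close. It gives the time, the measured TCP pose, the force and the opening at its end, in the units of the state.
- bot.sense(): the state, without advancing time (a new reading comes with each control period).
- bot.capture(name): name is "side" or "top"; returns a dict with "pixels" (480x640x3 uint8, red, green, blue), "fovy" (degrees; the focal length in pixels is half the picture's height over the tangent of half this angle, whatever the lens; pixels are square), "cx", "cy" (the principal point, pixels), "R" (3x3) and "t" (3): a world point X has camera coordinates R X + t. Camera axes: x right, y down, z forward; pixel columns grow to the right and rows downward; lengths in m; the calibration is good to about 2 mm. A picture is of the moment at which its call begins. There is no depth.
- bot.hand_in(): hands the job in, once; it reports no verdict.
The state is a dict: "t": time; "joint_pos": joint angles; "joint_vel": joint speeds; "joint_efforts": joint torques, N m; "position": TCP position; "eef_rot": TCP orientation; "contact_force": force on the tool from outside, world axes, zero at the start; "wrist_torque": the same for the moment, N m; "grip_width": opening from 0.0 (shut) to 1.0 (fully open).
Only numpy, scipy, OpenCV 4.12 (cv2) and the standard library are available. Lean on these libraries where they do the work, as an engineer would, in place of code of your own. Each camera call takes 0.05 s, during which the arm holds its last target.

## Working session

There is one attempt and no reset: what is moved stays moved. The work goes in short steps, Python scripts to look and compute and a tool call to move; the robot and the scene stay as the last step left them, time stands still between calls to the robot, and variables do not carry over. Pictures are saved under pics/ and viewed, and the job is handed in when it is done.

Besides the shell and the picture viewer there is one more tool, called after "Emit:" by a JSON object that holds its "op" and its "data". arm_command: Moves the arm, as the interface text tells. Its arguments: {"type":"object","properties":{"increments":{"type":"array"}},"required":["increments"]}

```bash
ls; mkdir -p pics; python3 - <<'E'
from rig import bot
import cv2
print(bot.sense())
for n in("side","top"):
    c=bot.capture(n); cv2.imwrite(f"pics/{n}0.png",c["pixels"][:,:,::-1]); print(n,c["fovy"],c["cx"],c["cy"],c["R"],c["t"])
E
```

```text
pics
{'t': 0.0, 'joint_pos': array([ 9.51678701e-01,  1.81535071e-01,  1.60802528e+00, -2.16933667e-05,
        1.35380738e+00, -2.06304697e-01]), 'joint_vel': array([ 0.00165872,  0.0018058 , -0.00058493,  0.00124454, -0.00102607,
        0.00028908]), 'joint_efforts': array([ 3.94709687e-04, -4.44875157e+01, -3.51338625e+01, -3.05331068e-04,
        8.96448211e-03, -2.28276508e-05]), 'position': array([0.23034092, 0.52623116, 0.23037917]), 'eef_rot': array([ 2.62899711e+00,  1.71865858e+00, -2.58421493e-03]), 'contact_force': array([-0.34290119,  0.14214756,  0.79665388]), 'wrist_torque': array([-0.00018223,  0.01552132,  0.00279853]), 'grip_width': 1.0014908757515646}
side 45.15145114382365 318.8673467852052 243.1309493781665 [[ 0.75265998 -0.65840359 -0.00276778]
 [-0.35575822 -0.40314377 -0.8431555 ]
 [ 0.5540208   0.63559406 -0.53766267]] [-0.3615706   0.23590918  1.23225723]
top 50.986518928857066 320.2269423271654 241.58250127934537 [[ 0.02764642 -0.99945213  0.01819657]
 [-0.98874047 -0.03001917 -0.14659851]
 [ 0.14706444 -0.01393876 -0.9890287 ]] [-0.02864243  0.50827853  1.24073895]
```

View pics/side0.png

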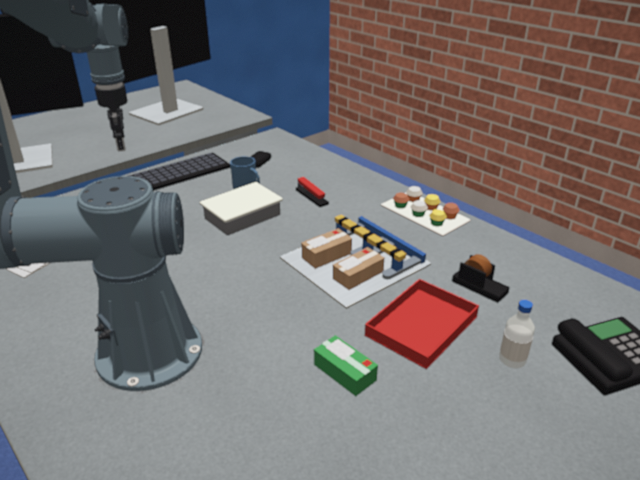

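View pics/top0.png

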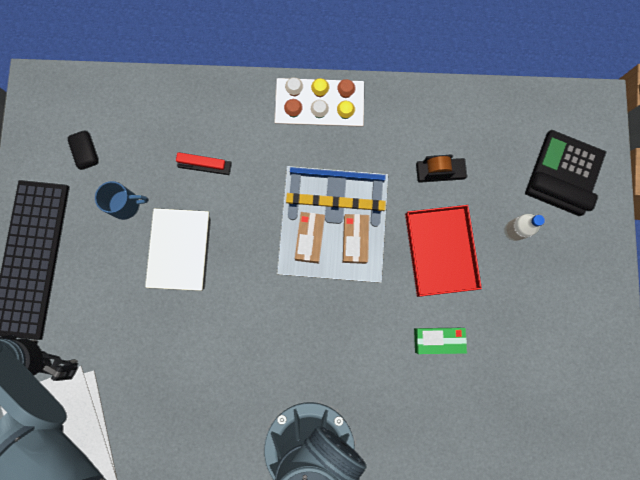

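The side view shows the gauge near (355,260). The red tray is on the robot's right at about (422,322), and the tub is on the left. In the top view the packets sit at about (310,238) and (356,238), with noses just short of the bar at row ~203. Next I'll segment these.

```bash
cat > h.py <<'E'
import numpy as np, cv2
from rig import bot
def ray(c,u,v,z):
    f=240/np.tan(np.radians(c["fovy"])/2)
    d=np.array([(u-c["cx"])/f,(v-c["cy"])/f,1.]); R=np.array(c["R"]);t=np.array(c["t"])
    o=-R.T@t; d=R.T@d
    return o+d*(z-o[2])/d[2]
def proj(c,X):
    f=240/np.tan(np.radians(c["fovy"])/2)
    p=np.array(c["R"])@np.array(X)+np.array(c["t"]); return np.array([c["cx"]+f*p[0]/p[2],c["cy"]+f*p[1]/p[2]])
def masks(c):
    return cv2.cvtColor(c["pixels"],cv2.COLOR_RGB2HSV)
def crop(c,x,y,w,h,k,name):
    cv2.imwrite(name,cv2.resize(c["pixels"][y:y+h,x:x+w,::-1],None,fx=k,fy=k,interpolation=cv2.INTER_CUBIC))
E
python3 - <<'E'
from h import *
c=bot.capture("top"); s=bot.capture("side")
np.save("top.npy",c,allow_pickle=True)
crop(c,270,155,130,135,4.4,"pics/topz.png"); crop(s,275,205,170,110,4.6,"pics/sidez.png")
E
```

```text
(no output)
```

View pics/topz.png

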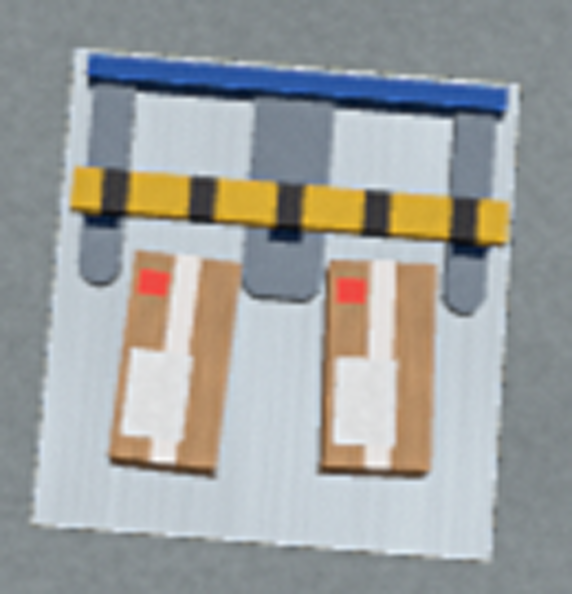

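View pics/sidez.png

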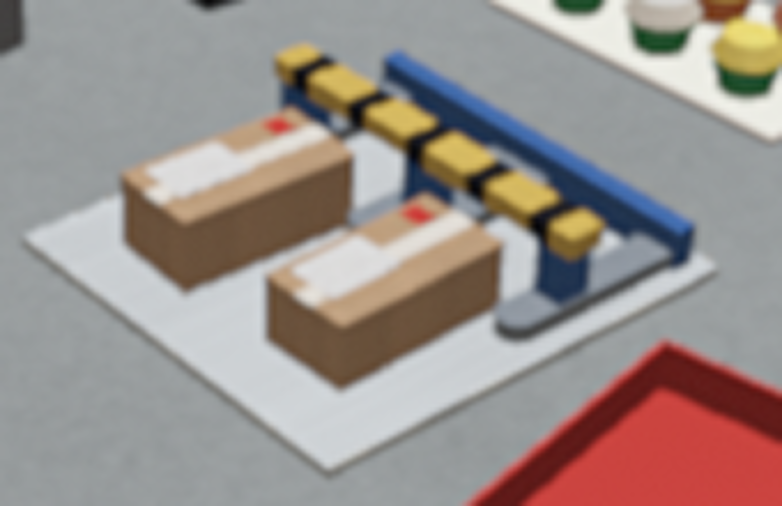

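The top crop shows plate corners at about (75,48), (518,85), (490,560) and (33,522) in crop pixels. The left packet is turned a few degrees and the right one is roughly straight. I'll measure both with masks.

```bash
cat > meas.py <<'E'
from h import *
c=bot.capture("top"); H=masks(c); 
def big(m,k=1):
    m=m.astype(np.uint8)*255
    cs,_=cv2.findContours(m,cv2.RETR_EXTERNAL,cv2.CHAIN_APPROX_NONE); return sorted(cs,key=cv2.contourArea)[::-1][:k]
def rect(cnt,z):
    P=np.array([ray(c,u,v,z)[:2] for u,v in cnt[:,0,:].astype(float)]).astype(np.float32)
    h=cv2.convexHull(P); (cx,cy),(w,hh),a=cv2.minAreaRect(h); b=cv2.boxPoints(((cx,cy),(w,hh),a))
    e=(b[1]-b[0]) if np.linalg.norm(b[1]-b[0])>np.linalg.norm(b[2]-b[1]) else b[2]-b[1]
    ang=np.arctan2(e[1],e[0]); ang=(ang+np.pi/2)%np.pi-np.pi/2
    return np.array([cx,cy]),sorted((w,hh)),ang
h,s,v=[H[...,i].astype(int) for i in range(3)]
yel=(h>18)&(h<30)&(s>150)&(v>120); yel[:180]=0;yel[225:]=0;yel[:,:280]=0;yel[:,392:]=0
pts=np.argwhere(yel)[:,::-1]; r=rect(pts[:,None,:],.068); print("bar",r, "expect .25x.024")
pl=np.zeros_like(yel);pl[160:290,270:400]=True
hull=big(cv2.morphologyEx(((v>190)&(s<45)&pl).astype(np.uint8),cv2.MORPH_CLOSE,np.ones((9,9)))>0)[0]; print("plate",rect(hull,.008),"expect .29x.27")
red=(((h<6)|(h>174))&(s>150)&(v>90)); red[:,:400]=0; red[:195]=0;red[320:]=0; red[:,490:]=0
print("tray",rect(big(red)[0],.035))
bl=(h>105)&(h<125)&(s>140)&(v>110)&pl; bl[185:]=0
print("stop",rect(big(bl)[0],.036))
E
cat > pk.py <<'E'
from meas import *
br=(h>8)&(h<20)&(s>60)&(s<160)&(v>130)&pl
wh=((v>225)&(s<30)&pl)
for x0,x1 in((290,326),(338,374)):
    m=br.copy(); m[:,:x0]=0;m[:,x1:]=0; m=cv2.morphologyEx(m.astype(np.uint8),cv2.MORPH_CLOSE,np.ones((15,15)))
    for z in(.052,.057): print("pk",z,rect(big(m>0)[0],z))
E
python3 pk.py
```

```text
bar (array([ 0.60778445, -0.04851288]), [0.02399493008852005, 0.2466033548116684], np.float32(1.5187067)) expect .25x.024
plate (array([ 0.56359977, -0.04671159]), [0.2683842182159424, 0.287757933139801], np.float32(-0.05126679)) expect .29x.27
tray (array([ 0.49840912, -0.32828948]), [0.16020964086055756, 0.21872514486312866], np.float32(0.14408171))
stop (array([ 0.68961281, -0.05256133]), [0.012025549076497555, 0.24564224481582642], np.float32(1.5199133))
pk 0.052 (array([0.51976317, 0.01361295]), [0.06149154156446457, 0.11936966329813004], np.float32(-0.09654069))
pk 0.057 (array([0.51896775, 0.01357421]), [0.061245616525411606, 0.11889220029115677], np.float32(-0.09654045))
pk 0.052 (array([ 0.52025932, -0.10267796]), [0.06143723428249359, 0.11918283998966217], np.float32(-0.0021209717))
pk 0.057 (array([ 0.51946181, -0.1022516 ]), [0.06119150295853615, 0.11870621144771576], np.float32(-0.0021209717))
```

Emit:
{"op": "arm_command", "data": {"increments": [{"az": -0.18, "hand": 35}, {"az": -0.18, "hand": 35}]}}

```text
schema error: expected keys x, y, z, ax, ay, az, hand
```

```bash
cat > d.py <<'E'
import sys,numpy as np
from rig import bot
from scipy.spatial.transform import Rotation as Ro
O=np.array([.6078,-.0485,0]);ya=-.0515
G=Ro.from_euler('z',ya).as_matrix()
def st():
    s=bot.sense();R=Ro.from_rotvec(s["eef_rot"]).as_matrix();p=np.array(s["position"])
    g=G.T@(p-O); print("t %.2f"%s["t"],"gauge mm",(g*1000).round(1),"F(gauge)",(G.T@s["contact_force"]).round(2),"toolx ang-gauge y",round(np.arctan2(R[1,0],R[0,0])-ya-np.pi/2,3),"tilt",R[:2,2].round(4),"w",round(s["grip_width"],3))
    return s,R,p
if __name__=="__main__":
    s,R,p=st()
    if len(sys.argv)>3:
        t=O+G@(np.array([float(a) for a in sys.argv[1:4]])/1000)
        print("tool delta cm",(R.T@(t-p)*100).round(2),"world",t.round(3))
E
python3 d.py -195 57.5 120
```

```text
t 0.25 gauge mm [-406.4  554.8  230.8] F(gauge) [ 0.46  0.49 -0.05] toolx ang-gauge y -0.361 tilt [-0.0005 -0.0007] w 1.002
tool delta cm [-39.04  37.36  11.11] world [0.416 0.019 0.12 ]
```

Emit:
{"op": "arm_command", "data": {"increments": [{"x": 0, "y": 0, "z": 0, "ax": 0, "ay": 0, "az": -0.18, "hand": 35}, {"x": 0, "y": 0, "z": 0, "ax": 0, "ay": 0, "az": -0.18, "hand": 35}]}}

```text
t: 0.5
position: [0.2304, 0.5263, 0.2305]
eef_rot: [2.268, 2.173, -0.002]
contact_force: [-0.3, -0.9, 0.4]
grip_width: 0.611
```

```bash
python3 d.py -195 57.5 120
```

```text
t 0.50 gauge mm [-406.5  554.6  230.5] F(gauge) [-0.28 -0.95  0.35] toolx ang-gauge y 0.009 tilt [-0.0009 -0.0012] w 0.611
tool delta cm [-49.88  20.73  11.09] world [0.416 0.019 0.12 ]
```

Emit:
{"op": "arm_command", "data": {"increments": [{"x": -5.5, "y": 2.3, "z": 0.5, "ax": 0, "ay": 0, "az": 0, "hand": 35}, {"x": -5.5, "y": 2.3, "z": 0.5, "ax": 0, "ay": 0, "az": 0, "hand": 35}, {"x": -5.5, "y": 2.3, "z": 0.5, "ax": 0, "ay": 0, "az": 0, "hand": 35}, {"x": -5.5, "y": 2.3, "z": 0.5, "ax": 0, "ay": 0, "az": 0, "hand": 35}, {"x": -5.5, "y": 2.3, "z": 0.5, "ax": 0, "ay": 0, "az": 0, "hand": 35}, {"x": -5.5, "y": 2.3, "z": 0.5, "ax": 0, "ay": 0, "az": 0, "hand": 35}, {"x": -5.5, "y": 2.3, "z": 0.5, "ax": 0, "ay": 0, "az": 0, "hand": 35}, {"x": -5.5, "y": 2.3, "z": 0.5, "ax": 0, "ay": 0, "az": 0, "hand": 35}]}}

```text
t: 1.5
position: [0.4011, 0.0703, 0.1906]
eef_rot: [2.253, 2.184, 0.007]
contact_force: [1.6, -0.3, -0.7]
grip_width: 0.349
```

```bash
python3 d.py -195 57.5 32
```

```text
t 1.50 gauge mm [-212.5  108.   190.6] F(gauge) [ 1.57 -0.24 -0.74] toolx ang-gauge y 0.02 tilt [0.0057 0.0005] w 0.349
tool delta cm [-5.1   1.56 15.86] world [0.416 0.019 0.032]
```

Emit:
{"op": "arm_command", "data": {"increments": [{"x": -2.5, "y": 0.8, "z": 3, "ax": 0, "ay": 0, "az": 0.02, "hand": 35}, {"x": -2.5, "y": 0.8, "z": 3, "ax": 0, "ay": 0, "az": 0, "hand": 35}, {"x": 0, "y": 0, "z": 4, "ax": 0, "ay": 0, "az": 0, "hand": 35}, {"x": 0, "y": 0, "z": 3, "ax": 0, "ay": 0, "az": 0, "hand": 35}, {"x": 0, "y": 0, "z": 2, "ax": 0, "ay": 0, "az": 0, "hand": 35}, {"x": 0, "y": 0, "z": 0, "ax": 0, "ay": 0, "az": 0, "hand": 35}]}}

```text
t: 2.25
position: [0.4193, 0.0123, 0.038]
eef_rot: [2.283, 2.146, 0.011]
contact_force: [-1.0, 0.3, -0.2]
grip_width: 0.354
```

```bash
python3 d.py -163 57.5 32; python3 - <<'E'
from h import *
c=bot.capture("top"); s=bot.capture("side")
crop(c,270,155,130,135,4.4,"pics/topz1.png"); crop(s,245,165,200,150,4,"pics/sidez1.png")
E
```

```text
t 2.25 gauge mm [-191.4   51.    38. ] F(gauge) [-1.04  0.21 -0.19] toolx ang-gauge y -0.01 tilt [ 0.0108 -0.0011] w 0.354
tool delta cm [0.68 2.82 0.63] world [0.448 0.017 0.032]
```

View pics/sidez1.png

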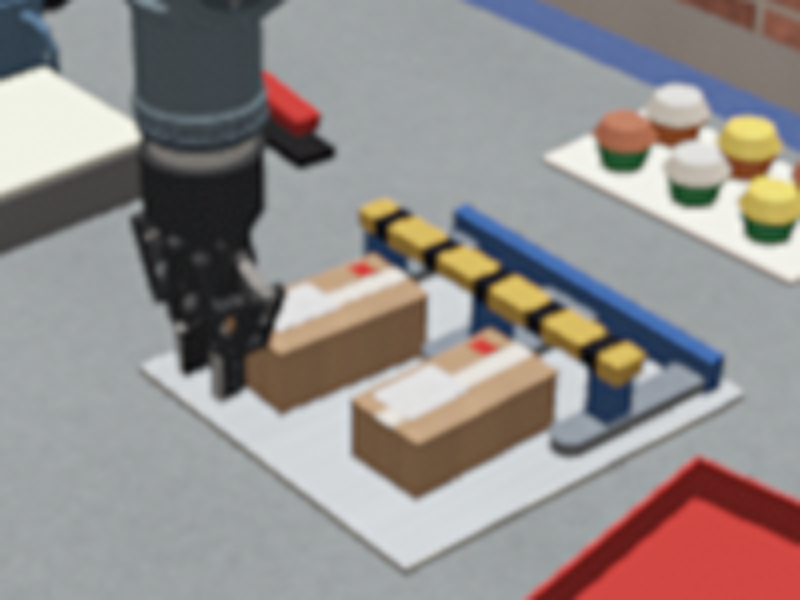

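View pics/topz1.png

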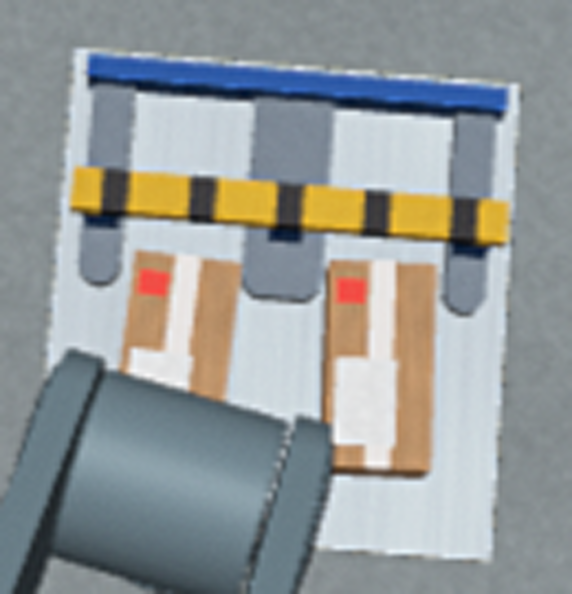

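The fingers straddle the left packet's centre line behind its rear, and everything else is where it was. Next I'll align and creep forward.

Emit:
{"op": "arm_command", "data": {"increments": [{"x": 0.7, "y": 1.0, "z": 0.4, "ax": 0.01, "ay": 0, "az": -0.01, "hand": 35}, {"x": 0, "y": 0.6, "z": 0.2, "ax": 0, "ay": 0, "az": 0, "hand": 35}, {"x": 0, "y": 0.2, "z": 0, "ax": 0, "ay": 0, "az": 0, "hand": 35}, {"x": 0, "y": 0.2, "z": 0, "ax": 0, "ay": 0, "az": 0, "hand": 35}]}}

```text
t: 2.85
position: [0.4457, 0.0181, 0.0363]
eef_rot: [2.27, 2.159, 0.008]
contact_force: [-0.3, -0.1, -1.0]
grip_width: 0.35
```

```bash
python3 d.py -163 57.5 32
```

```text
t 2.85 gauge mm [-165.3   58.1   36.3] F(gauge) [-0.32 -0.11 -0.97] toolx ang-gauge y 0.002 tilt [ 0.0097 -0.0028] w 0.35
tool delta cm [-0.06  0.23  0.43] world [0.448 0.017 0.032]
```

Emit:
{"op": "arm_command", "data": {"increments": [{"x": 0, "y": 0.18, "z": 0.2, "ax": 0, "ay": 0, "az": 0, "hand": 35}, {"x": 0, "y": 0.18, "z": 0.2, "ax": 0, "ay": 0, "az": 0, "hand": 35}, {"x": 0, "y": 0.18, "z": 0.1, "ax": 0, "ay": 0, "az": 0, "hand": 35}, {"x": 0, "y": 0.18, "z": 0, "ax": 0, "ay": 0, "az": 0, "hand": 35}, {"x": 0, "y": 0.18, "z": 0, "ax": 0, "ay": 0, "az": 0, "hand": 35}, {"x": 0, "y": 0.18, "z": 0, "ax": 0, "ay": 0, "az": 0, "hand": 35}]}}

```text
t: 3.6
position: [0.4557, 0.0175, 0.0307]
eef_rot: [2.272, 2.161, 0.005]
contact_force: [-1.4, 0.6, 0.5]
grip_width: 0.351
```

```bash
python3 d.py -163 57.5 32
```

```text
t 3.60 gauge mm [-155.3   58.1   30.7] F(gauge) [-1.45  0.49  0.48] toolx ang-gauge y 0.001 tilt [ 0.0068 -0.0026] w 0.351
tool delta cm [-0.06 -0.77 -0.14] world [0.448 0.017 0.032]
```

Emit:
{"op": "arm_command", "data": {"increments": [{"x": 0, "y": 0.17, "z": 0, "ax": 0, "ay": 0, "az": 0, "hand": 35}, {"x": 0, "y": 0.17, "z": 0, "ax": 0, "ay": 0, "az": 0, "hand": 35}, {"x": 0, "y": 0.17, "z": 0, "ax": 0, "ay": 0, "az": 0, "hand": 35}, {"x": 0, "y": 0.17, "z": 0, "ax": 0, "ay": 0, "az": 0, "hand": 35}]}}

```text
t: 4.1
position: [0.4631, 0.0172, 0.0307]
eef_rot: [2.271, 2.161, 0.005]
contact_force: [-0.2, 0.0, 0.1]
grip_width: 0.348
```

```bash
python3 d.py; python3 - <<'E'
from h import *
s=bot.capture("side"); crop(s,245,165,200,150,4,"pics/sidez2.png")
E
```

```text
t 4.10 gauge mm [-147.9   58.2   30.7] F(gauge) [-0.17  0.03  0.12] toolx ang-gauge y 0.001 tilt [ 0.0071 -0.0024] w 0.348
```

View pics/sidez2.png

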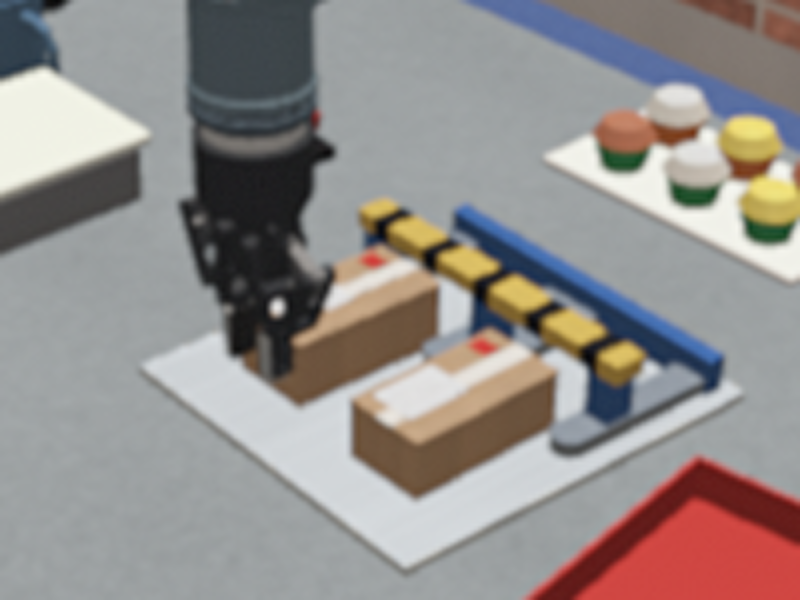

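The left packet has moved about 7 mm (nose corner from (425,290) to (438,285) in the crop) and is close to the bar. I'll keep creeping.

Emit:
{"op": "arm_command", "data": {"increments": [{"x": 0, "y": 0.15, "z": 0, "ax": 0, "ay": 0, "az": 0, "hand": 35}, {"x": 0, "y": 0.15, "z": 0, "ax": 0, "ay": 0, "az": 0, "hand": 35}, {"x": 0, "y": 0.15, "z": 0, "ax": 0, "ay": 0, "az": 0, "hand": 35}, {"x": 0, "y": 0.15, "z": 0, "ax": 0, "ay": 0, "az": 0, "hand": 35}]}}

```text
t: 4.65
position: [0.4697, 0.0169, 0.0308]
eef_rot: [2.271, 2.16, 0.006]
contact_force: [-0.9, 0.4, -0.4]
grip_width: 0.354
```

```bash
python3 d.py
```

```text
t 4.65 gauge mm [-141.3   58.2   30.8] F(gauge) [-0.88  0.31 -0.37] toolx ang-gauge y 0.001 tilt [ 0.0074 -0.0025] w 0.354
```

Emit:
{"op": "arm_command", "data": {"increments": [{"x": 0, "y": 0.15, "z": 0, "ax": 0, "ay": 0, "az": 0, "hand": 35}, {"x": 0, "y": 0.15, "z": 0, "ax": 0, "ay": 0, "az": 0, "hand": 35}]}}

```text
t: 4.9
position: [0.4704, 0.017, 0.0303]
eef_rot: [2.274, 2.164, -0.0]
contact_force: [-8.4, -1.0, 6.1]
grip_width: 0.352
```

```bash
python3 d.py
```

```text
t 4.90 gauge mm [-140.6   58.3   30.3] F(gauge) [-8.29 -1.44  6.09] toolx ang-gauge y 0.002 tilt [ 0.0017 -0.002 ] w 0.352
```

Blocked at 8 N with the finger front at about -130 mm, which puts the nose at the bar face. I'll hold a light push for over a second.

Emit:
{"op": "arm_command", "data": {"increments": [{"x": 0, "y": 0.1, "z": 0, "ax": 0, "ay": 0, "az": 0, "hand": 35}, {"x": 0, "y": 0.1, "z": 0, "ax": 0, "ay": 0, "az": 0, "hand": 35}, {"x": 0, "y": 0.1, "z": 0, "ax": 0, "ay": 0, "az": 0, "hand": 35}]}}

```text
t: 5.28
position: [0.4703, 0.017, 0.0298]
eef_rot: [-2.273, -2.164, 0.008]
contact_force: [-6.8, -0.9, 4.1]
grip_width: 0.349
```

```bash
python3 d.py; python3 - <<'E'
from h import *
s=bot.capture("side"); crop(s,245,165,200,150,4,"pics/sidez3.png")
s=bot.capture("top"); crop(s,270,155,130,135,4.4,"pics/topz3.png")
E
python3 d.py
```

```text
t 5.28 gauge mm [-140.7   58.4   29.8] F(gauge) [-6.77 -1.25  4.08] toolx ang-gauge y 0.002 tilt [-0.0057 -0.0016] w 0.349
t 5.38 gauge mm [-140.7   58.4   29.8] F(gauge) [-5.85 -0.3   4.36] toolx ang-gauge y 0.002 tilt [-0.0057 -0.0016] w 0.349
```

View pics/sidez3.png

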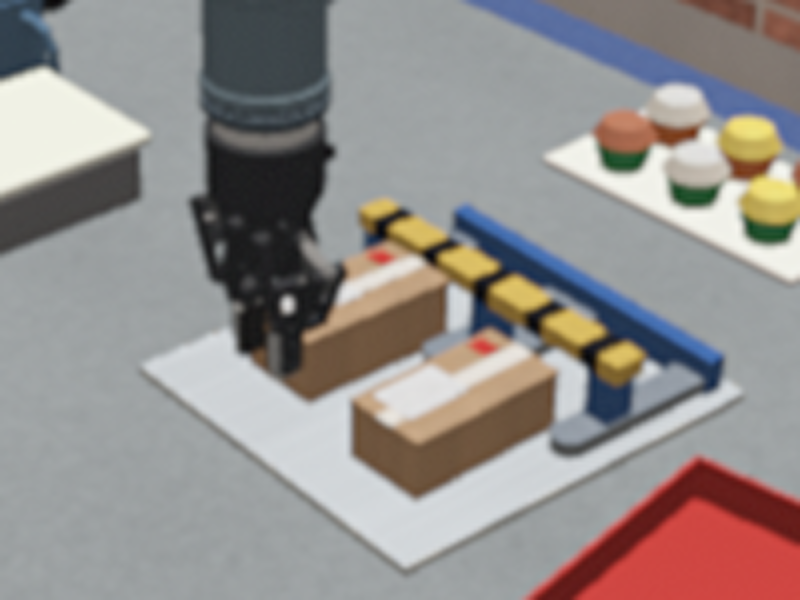

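View pics/topz3.png

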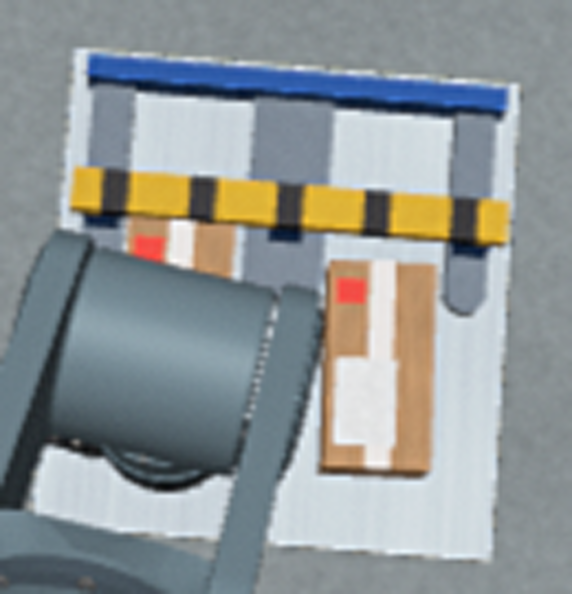

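The nose edge at crop row ~225 lies right along the bar, so the left packet is blocked. I'll hold the push a little longer, then back off.

Emit:
{"op": "arm_command", "data": {"increments": [{"x": 0, "y": 0.1, "z": -0.02, "ax": -0.003, "ay": 0, "az": 0, "hand": 35}, {"x": 0, "y": 0.1, "z": -0.02, "ax": -0.003, "ay": 0, "az": 0, "hand": 35}, {"x": 0, "y": 0.1, "z": -0.02, "ax": -0.003, "ay": 0, "az": 0, "hand": 35}, {"x": 0, "y": 0.1, "z": -0.02, "ax": -0.003, "ay": 0, "az": 0, "hand": 35}, {"x": 0, "y": 0.1, "z": -0.02, "ax": -0.003, "ay": 0, "az": 0, "hand": 35}, {"x": 0, "y": 0.1, "z": -0.02, "ax": -0.003, "ay": 0, "az": 0, "hand": 35}]}}

```text
t: 6.12
position: [0.4703, 0.017, 0.0297]
eef_rot: [2.274, 2.166, -0.003]
contact_force: [-5.4, 0.1, 3.0]
grip_width: 0.351
```

```bash
python3 d.py
```

```text
t 6.12 gauge mm [-140.6   58.4   29.7] F(gauge) [-5.38 -0.15  3.05] toolx ang-gauge y 0.003 tilt [-0.0011 -0.0019] w 0.351
```

Emit:
{"op": "arm_command", "data": {"increments": [{"x": 0, "y": -1, "z": 0, "ax": 0, "ay": 0, "az": 0, "hand": 35}, {"x": 0, "y": -2, "z": 0, "ax": 0, "ay": 0, "az": 0, "hand": 35}, {"x": 0, "y": 0, "z": -4, "ax": 0, "ay": 0, "az": 0, "hand": 100}, {"x": 0, "y": 0, "z": -4, "ax": 0, "ay": 0, "az": 0, "hand": 100}, {"x": 0, "y": 0, "z": -2, "ax": 0, "ay": 0, "az": 0, "hand": 100}]}}

```text
t: 6.75
position: [0.4376, 0.0191, 0.1308]
eef_rot: [-2.275, -2.166, 0.003]
contact_force: [0.2, -0.1, -0.3]
grip_width: 0.963
```

```bash
python3 d.py -72 59 100; python3 - <<'E'
from h import *
s=bot.capture("side"); crop(s,245,165,200,150,4,"pics/sidez4.png")
s=bot.capture("top"); crop(s,270,155,130,135,4.4,"pics/topz4.png")
E
```

```text
t 6.75 gauge mm [-173.4   58.7  130.8] F(gauge) [ 0.2  -0.04 -0.34] toolx ang-gauge y 0.002 tilt [-0.0013 -0.0012] w 0.963
tool delta cm [1.000e-02 1.015e+01 3.070e+00] world [0.539 0.014 0.1  ]
```

View pics/sidez4.png

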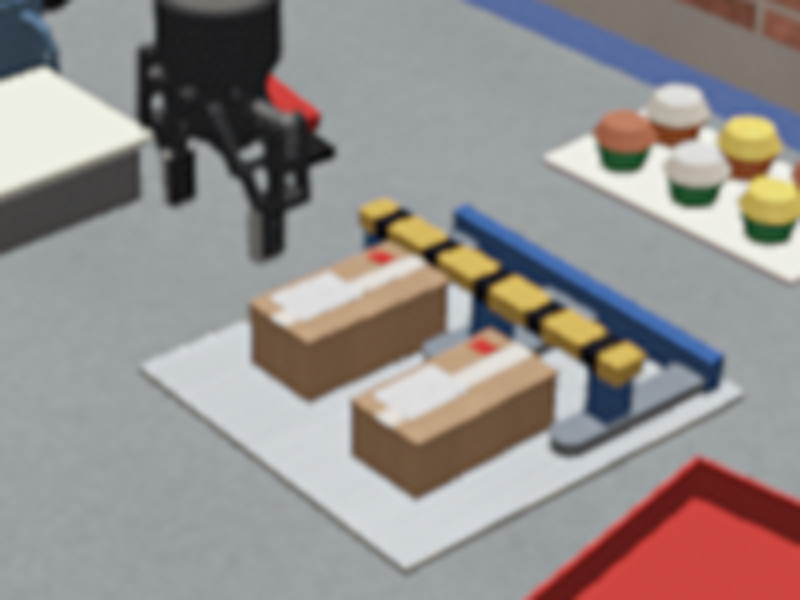

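View pics/topz4.png

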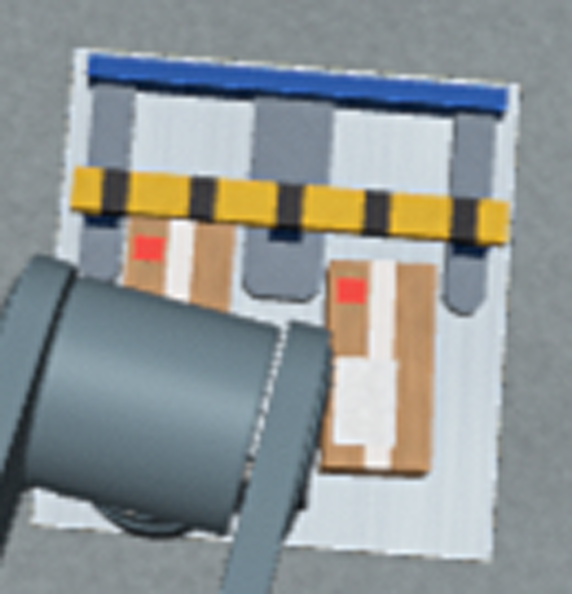

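```bash
python3 - <<'E'
from h import *
from d import G,O
t=bot.capture("top");s=bot.capture("side")
for c,p in((t,(311.6,205.5)),(s,(245+281/4,165+321/4))):
    print((G.T@(ray(c,*p,.057)-O)*1000).round(1))
E
```

```text
[-13.3  58.6  57. ]
[-123.7   64.4   57. ]
```

The nose is at about -13 mm and yg is about 59, as expected for a packet squared against the bar. I'll grasp it across its width at xg ≈ -74.

Emit:
{"op": "arm_command", "data": {"increments": [{"x": 0, "y": 4, "z": 0, "ax": 0, "ay": 0, "az": 0, "hand": 100}, {"x": 0, "y": 4, "z": 1, "ax": 0, "ay": 0, "az": 0, "hand": 100}, {"x": 0, "y": 2, "z": 2, "ax": 0, "ay": 0, "az": 0, "hand": 100}, {"x": 0, "y": 0.3, "z": 1, "ax": 0, "ay": 0, "az": 0, "hand": 100}]}}

```text
t: 7.45
position: [0.5384, 0.0147, 0.0807]
eef_rot: [-2.27, -2.16, 0.012]
contact_force: [-1.0, 0.2, -0.3]
grip_width: 0.998
```

```bash
python3 d.py -74 59 20; python3 - <<'E'
from h import *
s=bot.capture("side"); crop(s,245,165,200,150,4,"pics/sidez5.png")
E
```

```text
t 7.45 gauge mm [-72.6  59.5  80.7] F(gauge) [-1.03  0.13 -0.34] toolx ang-gauge y 0.002 tilt [-0.011   0.0008] w 0.998
tool delta cm [-0.05 -0.08  6.07] world [0.537 0.014 0.02 ]
```

View pics/sidez5.png

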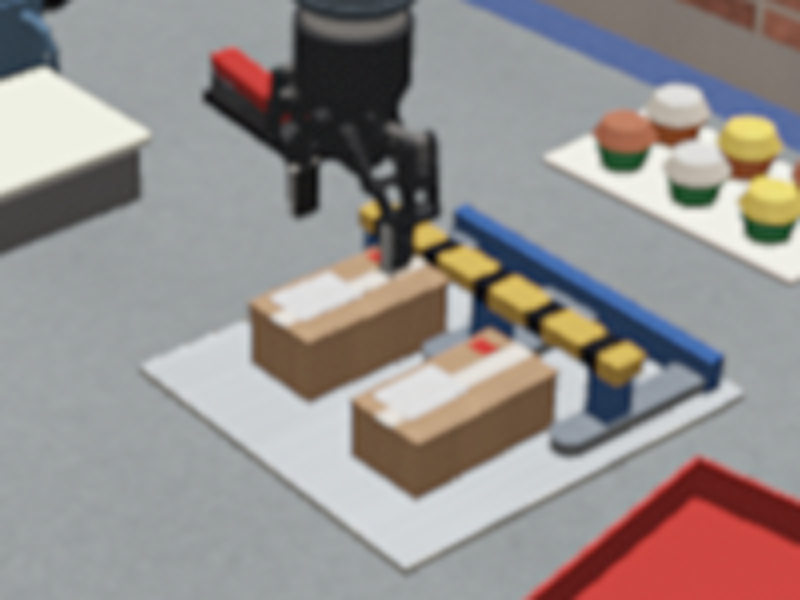

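The fingers stand over the left packet at mid-length, wider than its sides. Descending.

Emit:
{"op": "arm_command", "data": {"increments": [{"x": -0.05, "y": -0.1, "z": 1.5, "ax": -0.01, "ay": 0, "az": 0, "hand": 100}, {"x": 0, "y": 0, "z": 1.5, "ax": 0, "ay": 0, "az": 0, "hand": 100}, {"x": 0, "y": 0, "z": 1.5, "ax": 0, "ay": 0, "az": 0, "hand": 100}, {"x": 0, "y": 0, "z": 1, "ax": 0, "ay": 0, "az": 0, "hand": 100}, {"x": 0, "y": 0, "z": 0.5, "ax": 0, "ay": 0, "az": 0, "hand": 100}]}}

```text
t: 8.12
position: [0.5328, 0.015, 0.0158]
eef_rot: [-2.272, -2.162, 0.006]
contact_force: [0.1, 1.6, 0.1]
grip_width: 1.002
```

```bash
python3 d.py -74 59 22
```

```text
t 8.12 gauge mm [-78.2  59.5  15.8] F(gauge) [0.03 1.57 0.14] toolx ang-gauge y 0.002 tilt [-0.0063  0.0013] w 1.002
tool delta cm [-0.05  0.41 -0.63] world [0.537 0.014 0.022]
```

Emit:
{"op": "arm_command", "data": {"increments": [{"x": 0, "y": 0.5, "z": -0.4, "ax": 0, "ay": 0, "az": 0, "hand": 100}, {"x": 0, "y": 0, "z": 0, "ax": 0, "ay": 0, "az": 0, "hand": 50}, {"x": 0, "y": 0, "z": 0, "ax": 0, "ay": 0, "az": 0, "hand": 50}, {"x": 0, "y": 0, "z": 0, "ax": 0, "ay": 0, "az": 0, "hand": 50}, {"x": 0, "y": 0, "z": 0, "ax": 0, "ay": 0, "az": 0, "hand": 50}]}}

```text
t: 8.75
position: [0.5386, 0.0148, 0.0208]
eef_rot: [-2.272, -2.163, 0.005]
contact_force: [-0.6, 0.5, -1.8]
grip_width: 0.714
```

```bash
python3 d.py -74 59 22
```

```text
t 8.75 gauge mm [-72.4  59.6  20.8] F(gauge) [-0.63  0.48 -1.78] toolx ang-gauge y 0.002 tilt [-0.0057  0.0013] w 0.714
tool delta cm [-0.06 -0.16 -0.12] world [0.537 0.014 0.022]
```

Gripped at 60.7 mm, close to the 62 mm width. I'll back away from the bar before lifting.

Emit:
{"op": "arm_command", "data": {"increments": [{"x": 0, "y": -1, "z": 0, "ax": 0, "ay": 0, "az": 0, "hand": 40}, {"x": 0, "y": -2, "z": -0.2, "ax": 0, "ay": 0, "az": 0, "hand": 40}, {"x": 0, "y": -1, "z": -3, "ax": 0, "ay": 0, "az": 0, "hand": 40}, {"x": 0, "y": 0, "z": -4, "ax": 0, "ay": 0, "az": 0, "hand": 40}, {"x": 0, "y": 0, "z": -4, "ax": 0, "ay": 0, "az": 0, "hand": 40}]}}

```text
t: 9.38
position: [0.4917, 0.0175, 0.1311]
eef_rot: [-2.266, -2.157, 0.015]
contact_force: [0.3, 0.5, -1.6]
grip_width: 0.716
```

```bash
cat > w.py <<'E'
from d import *
s,R,p=st()
t=np.array([float(a) for a in sys.argv[1:4]])
print("world",p.round(4),"delta cm",(R.T@(t-p)*100).round(2),"toolx ang",round(np.arctan2(R[1,0],R[0,0]),3))
E
python3 w.py .498 -.328 .13
```

```text
t 9.38 gauge mm [-119.4   59.9  131.1] F(gauge) [ 0.31  0.49 -1.64] toolx ang-gauge y 0.002 tilt [-0.0164  0.0033] w 0.716
world [0.4917 0.0175 0.1311] delta cm [-3.448e+01  2.330e+00 -1.000e-02] toolx ang 1.522
```

Emit:
{"op": "arm_command", "data": {"increments": [{"x": -2, "y": 0.3, "z": 0, "ax": -0.015, "ay": 0, "az": 0, "hand": 40}, {"x": -4, "y": 0.3, "z": 0, "ax": 0, "ay": 0, "az": 0, "hand": 40}, {"x": -5, "y": 0.3, "z": 0, "ax": 0, "ay": 0, "az": 0, "hand": 40}, {"x": -5, "y": 0.3, "z": 0, "ax": 0, "ay": 0, "az": 0, "hand": 40}, {"x": -5, "y": 0.3, "z": 0, "ax": 0, "ay": 0, "az": 0, "hand": 40}, {"x": -5, "y": 0.3, "z": 0, "ax": 0, "ay": 0, "az": 0, "hand": 40}, {"x": -5, "y": 0.3, "z": 0, "ax": 0, "ay": 0, "az": 0, "hand": 40}, {"x": -3, "y": 0.3, "z": 0, "ax": 0, "ay": 0, "az": -0.1, "hand": 40}]}}

```text
t: 10.38
position: [0.4974, -0.3295, 0.1338]
eef_rot: [2.153, 2.283, 0.008]
contact_force: [-0.4, 0.4, -1.4]
grip_width: 0.715
```

```bash
python3 w.py .498 -.328 .13
```

```text
t 10.38 gauge mm [ -95.8 -286.4  133.8] F(gauge) [-0.4  0.4 -1.4] toolx ang-gauge y 0.11 tilt [0.006  0.0017] w 0.715
world [ 0.4974 -0.3295  0.1338] delta cm [0.15 0.07 0.38] toolx ang 1.629
```

Emit:
{"op": "arm_command", "data": {"increments": [{"x": 0.15, "y": 0.1, "z": 3, "ax": 0, "ay": 0, "az": -0.085, "hand": 40}, {"x": 0, "y": 0, "z": 3, "ax": 0, "ay": 0, "az": 0, "hand": 40}, {"x": 0, "y": 0, "z": 2, "ax": 0, "ay": 0, "az": 0, "hand": 40}, {"x": 0, "y": 0, "z": 1, "ax": 0, "ay": 0, "az": 0, "hand": 40}, {"x": 0, "y": 0, "z": 0, "ax": 0, "ay": 0, "az": 0, "hand": 40}]}}

```text
t: 11.0
position: [0.4961, -0.3302, 0.041]
eef_rot: [2.055, 2.372, 0.007]
contact_force: [-0.6, -1.3, -1.6]
grip_width: 0.715
```

```bash
python3 w.py .498 -.328 .02; python3 - <<'E'
from h import *
s=bot.capture("side"); crop(s,320,215,200,150,4,"pics/side6.png")
E
```

```text
t 11.00 gauge mm [ -97.1 -287.1   41. ] F(gauge) [-0.52 -1.35 -1.58] toolx ang-gauge y 0.194 tilt [0.0055 0.0013] w 0.715
world [ 0.4961 -0.3302  0.041 ] delta cm [0.19 0.21 2.1 ] toolx ang 1.714
```

View pics/side6.png

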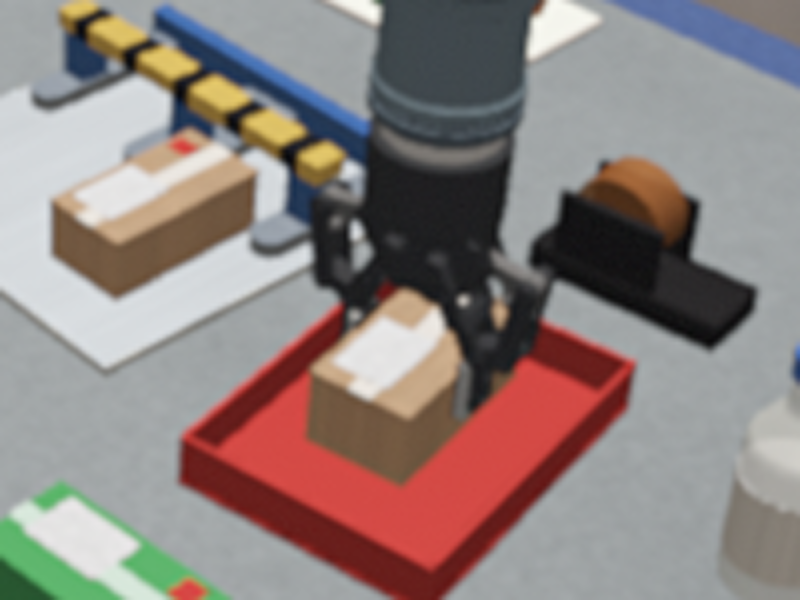

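The packet hangs level over the tray floor, clear of all walls, with its rear corner at about (400,480) in the crop. Lowering it the rest of the way.

Emit:
{"op": "arm_command", "data": {"increments": [{"x": 0.1, "y": 0.2, "z": 1, "ax": 0, "ay": 0, "az": 0, "hand": 40}, {"x": 0, "y": 0, "z": 0.7, "ax": 0, "ay": 0, "az": 0, "hand": 40}, {"x": 0, "y": 0, "z": 0.2, "ax": 0, "ay": 0, "az": 0, "hand": 40}]}}

```text
t: 11.42
position: [0.4998, -0.3301, 0.0237]
eef_rot: [2.051, 2.368, 0.007]
contact_force: [-0.2, -0.0, -1.6]
grip_width: 0.717
```

```bash
python3 w.py .498 -.328 .018
```

```text
t 11.43 gauge mm [ -93.3 -286.8   23.7] F(gauge) [-0.19 -0.06 -1.58] toolx ang-gauge y 0.195 tilt [ 0.0092 -0.0023] w 0.717
world [ 0.4998 -0.3301  0.0237] delta cm [ 0.23 -0.16  0.57] toolx ang 1.714
```

Emit:
{"op": "arm_command", "data": {"increments": [{"x": 0, "y": 0, "z": 0.3, "ax": 0.008, "ay": 0, "az": 0, "hand": 40}, {"x": 0, "y": 0, "z": 0.15, "ax": 0, "ay": 0, "az": 0, "hand": 40}, {"x": 0, "y": 0, "z": 0.1, "ax": 0, "ay": 0, "az": 0, "hand": 40}]}}

```text
t: 11.8
position: [0.5002, -0.3303, 0.0181]
eef_rot: [2.054, 2.372, -0.004]
contact_force: [0.7, 0.3, -3.5]
grip_width: 0.717
```

```bash
python3 w.py .498 -.328 .018
```

```text
t 11.80 gauge mm [ -93.  -286.9   18.1] F(gauge) [ 0.67  0.36 -3.51] toolx ang-gauge y 0.195 tilt [ 0.001  -0.0038] w 0.717
world [ 0.5002 -0.3303  0.0181] delta cm [ 0.25 -0.18  0.01] toolx ang 1.714
```

Close to the floor. I'll release, rise, and prepare for the right packet.

Emit:
{"op": "arm_command", "data": {"increments": [{"x": 0, "y": 0, "z": 0, "ax": 0, "ay": 0, "az": 0, "hand": 95}, {"x": 0, "y": 0, "z": 0, "ax": 0, "ay": 0, "az": 0, "hand": 95}, {"x": 0, "y": 0, "z": 0, "ax": 0, "ay": 0, "az": 0, "hand": 95}, {"x": 0, "y": 0, "z": -2, "ax": 0, "ay": 0, "az": 0, "hand": 95}, {"x": 0, "y": 0, "z": -4, "ax": 0, "ay": 0, "az": 0, "hand": 95}, {"x": 0, "y": 0, "z": -5, "ax": 0, "ay": 0, "az": 0, "hand": 35}, {"x": 0, "y": 0, "z": -2, "ax": 0, "ay": 0, "az": 0.1, "hand": 35}, {"x": 0, "y": 0, "z": 0, "ax": 0, "ay": 0, "az": 0.095, "hand": 35}]}}

```text
t: 12.8
position: [0.5014, -0.3312, 0.16]
eef_rot: [2.276, 2.15, -0.003]
contact_force: [-0.5, -0.6, -0.4]
grip_width: 0.355
```

```bash
python3 d.py -190 -58.6 140; python3 - <<'E'
from h import *
s=bot.capture("side"); crop(s,320,215,200,150,4,"pics/side7.png")
E
```

```text
t 12.80 gauge mm [ -91.7 -287.8  160. ] F(gauge) [-0.5  -0.58 -0.37] toolx ang-gauge y -0.005 tilt [ 0.0062 -0.009 ] w 0.355
tool delta cm [22.88 -9.97  1.74] world [ 0.415 -0.097  0.14 ]
```

View pics/side7.png

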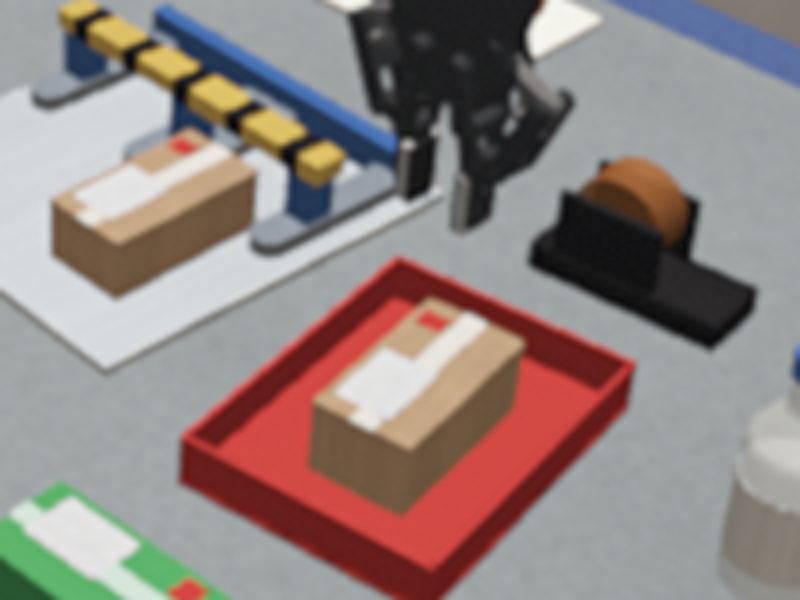

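The tall packet lies flat and label up near the tray's centre. Moving behind the right packet.

Emit:
{"op": "arm_command", "data": {"increments": [{"x": 4.5, "y": -2, "z": 0, "ax": 0, "ay": 0.01, "az": 0, "hand": 35}, {"x": 4.5, "y": -2, "z": 0, "ax": 0, "ay": 0, "az": 0, "hand": 35}, {"x": 4.5, "y": -2, "z": 0.5, "ax": 0, "ay": 0, "az": 0, "hand": 35}, {"x": 4.5, "y": -2, "z": 0.5, "ax": 0, "ay": 0, "az": 0, "hand": 35}, {"x": 4.5, "y": -2, "z": 0.5, "ax": 0, "ay": 0, "az": 0, "hand": 35}, {"x": 0, "y": 0, "z": 0, "ax": 0, "ay": 0, "az": 0, "hand": 35}]}}

```text
t: 13.6
position: [0.4127, -0.0956, 0.148]
eef_rot: [2.272, 2.154, 0.012]
contact_force: [0.3, -0.2, 0.2]
grip_width: 0.347
```

```bash
python3 d.py -185 -58.6 30
```

```text
t 13.60 gauge mm [-192.4  -57.1  148. ] F(gauge) [ 0.27 -0.16  0.25] toolx ang-gauge y -0.002 tilt [ 0.0128 -0.0026] w 0.347
tool delta cm [-0.13  0.59 11.81] world [ 0.42  -0.097  0.03 ]
```

Emit:
{"op": "arm_command", "data": {"increments": [{"x": -0.1, "y": 0.2, "z": 4, "ax": 0.012, "ay": 0, "az": 0, "hand": 35}, {"x": 0, "y": 0.2, "z": 4, "ax": 0, "ay": 0, "az": 0, "hand": 35}, {"x": 0, "y": 0.2, "z": 2.5, "ax": 0, "ay": 0, "az": 0, "hand": 35}, {"x": 0, "y": 0.2, "z": 0.5, "ax": 0, "ay": 0, "az": 0, "hand": 35}, {"x": 0, "y": 0, "z": 0, "ax": 0, "ay": 0, "az": 0, "hand": 35}]}}

```text
t: 14.22
position: [0.4274, -0.1022, 0.041]
eef_rot: [2.264, 2.158, 0.003]
contact_force: [0.3, -0.7, -0.3]
grip_width: 0.353
```

```bash
python3 d.py -160 -58.6 30
```

```text
t 14.22 gauge mm [-177.4  -62.9   41. ] F(gauge) [ 0.33 -0.67 -0.26] toolx ang-gauge y 0.004 tilt [ 0.0112 -0.0089] w 0.353
tool delta cm [0.44 1.73 1.11] world [ 0.445 -0.099  0.03 ]
```

Emit:
{"op": "arm_command", "data": {"increments": [{"x": 0.4, "y": 0.5, "z": 0.6, "ax": 0.01, "ay": 0.008, "az": 0, "hand": 35}, {"x": 0, "y": 0.3, "z": 0.3, "ax": 0, "ay": 0, "az": 0, "hand": 35}, {"x": 0, "y": 0.2, "z": 0.1, "ax": 0, "ay": 0, "az": 0, "hand": 35}, {"x": 0, "y": 0.2, "z": 0, "ax": 0, "ay": 0, "az": 0, "hand": 35}]}}

```text
t: 14.72
position: [0.4428, -0.1, 0.0332]
eef_rot: [2.269, 2.164, 0.004]
contact_force: [-0.7, -0.3, 0.1]
grip_width: 0.35
```

```bash
python3 d.py -155 -58.6 30
```

```text
t 14.72 gauge mm [-162.1  -59.9   33.2] F(gauge) [-0.67 -0.31  0.12] toolx ang-gauge y 0.004 tilt [ 0.0058 -0.0024] w 0.35
tool delta cm [0.13 0.71 0.32] world [ 0.45  -0.099  0.03 ]
```

Emit:
{"op": "arm_command", "data": {"increments": [{"x": 0.1, "y": 0.2, "z": 0.1, "ax": 0, "ay": 0, "az": 0, "hand": 35}, {"x": 0, "y": 0.2, "z": 0.1, "ax": 0, "ay": 0, "az": 0, "hand": 35}, {"x": 0, "y": 0.2, "z": 0, "ax": 0, "ay": 0, "az": 0, "hand": 35}, {"x": 0, "y": 0.2, "z": 0, "ax": 0, "ay": 0, "az": 0, "hand": 35}, {"x": 0, "y": 0.2, "z": 0, "ax": 0, "ay": 0, "az": 0, "hand": 35}, {"x": 0, "y": 0.2, "z": 0, "ax": 0, "ay": 0, "az": 0, "hand": 35}, {"x": 0, "y": 0.18, "z": 0, "ax": 0, "ay": 0, "az": 0, "hand": 35}, {"x": 0, "y": 0.15, "z": 0, "ax": 0, "ay": 0, "az": 0, "hand": 35}]}}

```text
t: 15.72
position: [0.4577, -0.099, 0.0309]
eef_rot: [2.271, 2.167, 0.002]
contact_force: [-1.4, 0.2, 1.9]
grip_width: 0.35
```

```bash
python3 d.py
```

```text
t 15.72 gauge mm [-147.3  -58.2   30.9] F(gauge) [-1.36  0.16  1.91] toolx ang-gauge y 0.005 tilt [ 0.0025 -0.0012] w 0.35
```

Emit:
{"op": "arm_command", "data": {"increments": [{"x": 0, "y": 0.15, "z": 0, "ax": 0, "ay": 0, "az": 0, "hand": 35}, {"x": 0, "y": 0.15, "z": 0, "ax": 0, "ay": 0, "az": 0, "hand": 35}, {"x": 0, "y": 0.15, "z": 0, "ax": 0, "ay": 0, "az": 0, "hand": 35}, {"x": 0, "y": 0.15, "z": 0, "ax": 0, "ay": 0, "az": 0, "hand": 35}]}}

```text
t: 16.23
position: [0.4642, -0.0995, 0.0309]
eef_rot: [2.271, 2.167, 0.001]
contact_force: [-1.7, -0.4, 0.9]
grip_width: 0.35
```

```bash
python3 d.py;  python3 - <<'E'
from h import *
s=bot.capture("side"); crop(s,245,165,200,150,4,"pics/side8.png")
E
```

```text
t 16.23 gauge mm [-140.8  -58.3   30.9] F(gauge) [-1.72 -0.47  0.89] toolx ang-gauge y 0.005 tilt [ 0.0027 -0.0015] w 0.35
```

View pics/side8.png

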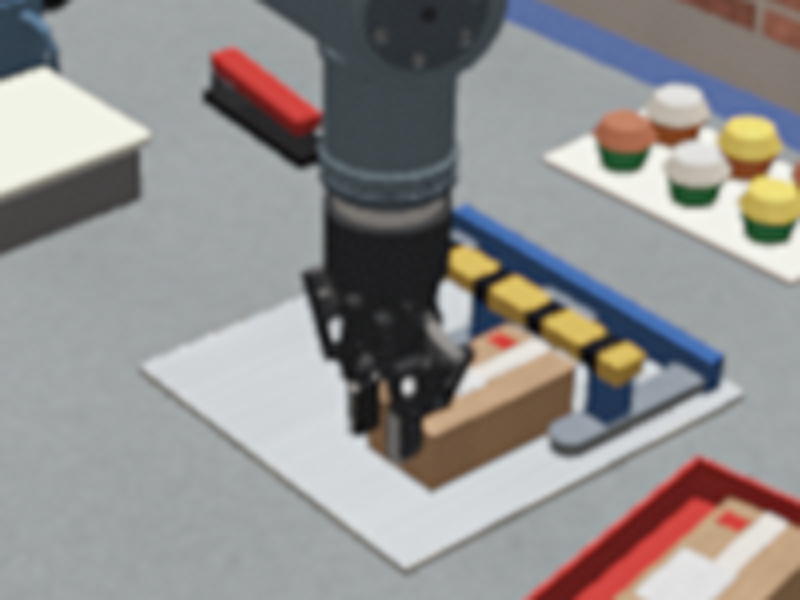

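The right packet's nose is at the bar (575,365 in the crop). Continuing gently.

Emit:
{"op": "arm_command", "data": {"increments": [{"x": 0, "y": 0.15, "z": 0, "ax": 0, "ay": 0, "az": 0, "hand": 35}, {"x": 0, "y": 0.15, "z": 0, "ax": 0, "ay": 0, "az": 0, "hand": 35}, {"x": 0, "y": 0.15, "z": 0, "ax": 0, "ay": 0, "az": 0, "hand": 35}, {"x": 0, "y": 0.15, "z": 0, "ax": 0, "ay": 0, "az": 0, "hand": 35}, {"x": 0, "y": 0.15, "z": 0, "ax": 0, "ay": 0, "az": 0, "hand": 35}]}}

```text
t: 16.9
position: [0.4724, -0.0999, 0.0309]
eef_rot: [2.271, 2.166, 0.002]
contact_force: [-2.0, -0.3, 1.0]
grip_width: 0.352
```

```bash
python3 d.py
```

```text
t 16.90 gauge mm [-132.6  -58.3   30.9] F(gauge) [-1.97 -0.43  1.05] toolx ang-gauge y 0.004 tilt [ 0.0032 -0.0016] w 0.352
```

It clears the bar. Home should be at TCP xg ≈ -53.6.

Emit:
{"op": "arm_command", "data": {"increments": [{"x": 0, "y": 0.25, "z": 0, "ax": 0, "ay": 0, "az": 0.004, "hand": 35}, {"x": 0, "y": 0.25, "z": 0, "ax": 0, "ay": 0, "az": 0, "hand": 35}, {"x": 0, "y": 0.25, "z": 0, "ax": 0, "ay": 0, "az": 0, "hand": 35}, {"x": 0, "y": 0.25, "z": 0, "ax": 0, "ay": 0, "az": 0, "hand": 35}, {"x": 0, "y": 0.25, "z": 0, "ax": 0, "ay": 0, "az": 0, "hand": 35}, {"x": 0, "y": 0.25, "z": 0, "ax": 0, "ay": 0, "az": 0, "hand": 35}, {"x": 0, "y": 0.25, "z": 0, "ax": 0, "ay": 0, "az": 0, "hand": 35}, {"x": 0, "y": 0.25, "z": 0, "ax": 0, "ay": 0, "az": 0, "hand": 35}]}}

```text
t: 17.9
position: [0.4939, -0.101, 0.0309]
eef_rot: [2.275, 2.161, 0.002]
contact_force: [-0.6, 0.1, -0.2]
grip_width: 0.351
```

```bash
python3 d.py
```

```text
t 17.90 gauge mm [-111.1  -58.3   30.9] F(gauge) [-0.56  0.04 -0.16] toolx ang-gauge y 0.0 tilt [ 0.0033 -0.0015] w 0.351
```

Emit:
{"op": "arm_command", "data": {"increments": [{"x": 0, "y": 0.25, "z": 0, "ax": 0, "ay": 0, "az": 0, "hand": 35}, {"x": 0, "y": 0.25, "z": 0, "ax": 0, "ay": 0, "az": 0, "hand": 35}, {"x": 0, "y": 0.25, "z": 0, "ax": 0, "ay": 0, "az": 0, "hand": 35}, {"x": 0, "y": 0.25, "z": 0, "ax": 0, "ay": 0, "az": 0, "hand": 35}, {"x": 0, "y": 0.25, "z": 0, "ax": 0, "ay": 0, "az": 0, "hand": 35}, {"x": 0, "y": 0.25, "z": 0, "ax": 0, "ay": 0, "az": 0, "hand": 35}, {"x": 0, "y": 0.25, "z": 0, "ax": 0, "ay": 0, "az": 0, "hand": 35}, {"x": 0, "y": 0.25, "z": 0, "ax": 0, "ay": 0, "az": 0, "hand": 35}]}}

```text
t: 18.9
position: [0.5153, -0.1021, 0.0309]
eef_rot: [2.275, 2.161, 0.002]
contact_force: [-0.9, 0.2, -0.9]
grip_width: 0.35
```

```bash
python3 d.py;  python3 - <<'E'
from h import *
s=bot.capture("side"); crop(s,245,165,200,150,4,"pics/side9.png")
E
```

```text
t 18.90 gauge mm [-89.6 -58.3  30.9] F(gauge) [-0.91  0.11 -0.9 ] toolx ang-gauge y 0.0 tilt [ 0.0033 -0.0015] w 0.35
```

View pics/side9.png

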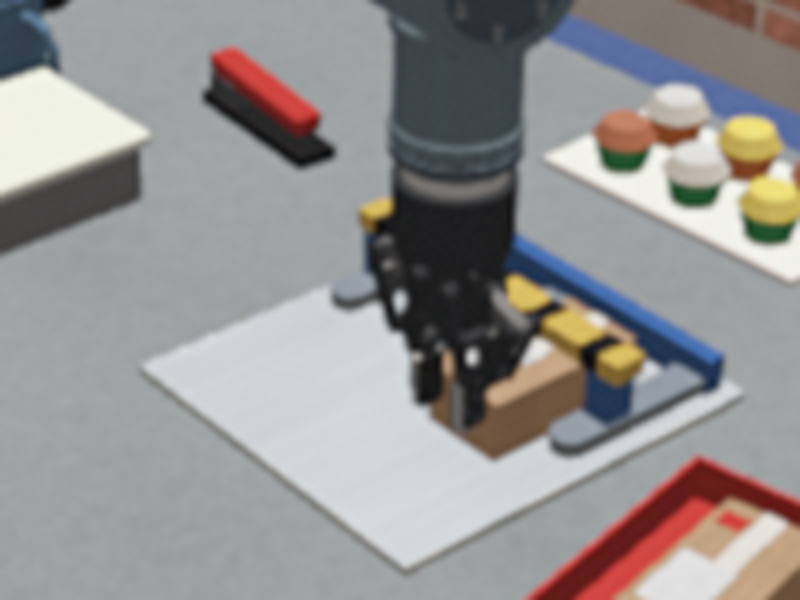

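The packet slides under the bar, with about 36 mm left and the gripper clear of the bar.

Emit:
{"op": "arm_command", "data": {"increments": [{"x": 0, "y": 0.22, "z": 0, "ax": 0, "ay": 0, "az": 0, "hand": 35}, {"x": 0, "y": 0.22, "z": 0, "ax": 0, "ay": 0, "az": 0, "hand": 35}, {"x": 0, "y": 0.22, "z": 0, "ax": 0, "ay": 0, "az": 0, "hand": 35}, {"x": 0, "y": 0.22, "z": 0, "ax": 0, "ay": 0, "az": 0, "hand": 35}, {"x": 0, "y": 0.22, "z": 0, "ax": 0, "ay": 0, "az": 0, "hand": 35}, {"x": 0, "y": 0.22, "z": 0, "ax": 0, "ay": 0, "az": 0, "hand": 35}, {"x": 0, "y": 0.22, "z": 0, "ax": 0, "ay": 0, "az": 0, "hand": 35}, {"x": 0, "y": 0.22, "z": 0, "ax": 0, "ay": 0, "az": 0, "hand": 35}]}}

```text
t: 19.95
position: [0.5343, -0.1031, 0.031]
eef_rot: [2.275, 2.161, 0.002]
contact_force: [-0.9, 0.0, 0.0]
grip_width: 0.349
```

```bash
python3 d.py
```

```text
t 19.95 gauge mm [-70.6 -58.3  31. ] F(gauge) [-0.91 -0.01  0.01] toolx ang-gauge y 0.0 tilt [ 0.0035 -0.0015] w 0.349
```

Emit:
{"op": "arm_command", "data": {"increments": [{"x": 0, "y": 0.15, "z": 0, "ax": 0, "ay": 0, "az": 0, "hand": 35}, {"x": 0, "y": 0.15, "z": 0, "ax": 0, "ay": 0, "az": 0, "hand": 35}, {"x": 0, "y": 0.15, "z": 0, "ax": 0, "ay": 0, "az": 0, "hand": 35}, {"x": 0, "y": 0.15, "z": 0, "ax": 0, "ay": 0, "az": 0, "hand": 35}, {"x": 0, "y": 0.15, "z": 0, "ax": 0, "ay": 0, "az": 0, "hand": 35}, {"x": 0, "y": 0.15, "z": 0, "ax": 0, "ay": 0, "az": 0, "hand": 35}]}}

```text
t: 20.7
position: [0.5439, -0.1035, 0.031]
eef_rot: [2.275, 2.161, 0.002]
contact_force: [-2.3, -0.1, 0.3]
grip_width: 0.348
```

```bash
python3 d.py
```

```text
t 20.70 gauge mm [-61.  -58.3  31. ] F(gauge) [-2.29 -0.17  0.3 ] toolx ang-gauge y 0.0 tilt [ 0.0034 -0.0015] w 0.348
```

Emit:
{"op": "arm_command", "data": {"increments": [{"x": 0, "y": 0.14, "z": 0, "ax": 0, "ay": 0, "az": 0, "hand": 35}, {"x": 0, "y": 0.14, "z": 0, "ax": 0, "ay": 0, "az": 0, "hand": 35}, {"x": 0, "y": 0.14, "z": 0, "ax": 0, "ay": 0, "az": 0, "hand": 35}]}}

```text
t: 21.08
position: [0.5484, -0.1038, 0.031]
eef_rot: [2.275, 2.161, 0.002]
contact_force: [-2.1, 0.2, 0.1]
grip_width: 0.349
```

```bash
python3 d.py
```

```text
t 21.07 gauge mm [-56.5 -58.3  31. ] F(gauge) [-2.11  0.06  0.07] toolx ang-gauge y 0.0 tilt [ 0.0034 -0.0015] w 0.349
```

Emit:
{"op": "arm_command", "data": {"increments": [{"x": 0, "y": 0.13, "z": 0, "ax": 0, "ay": 0, "az": 0, "hand": 35}, {"x": 0, "y": 0.13, "z": 0, "ax": 0, "ay": 0, "az": 0, "hand": 35}]}}

```text
t: 21.32
position: [0.5511, -0.1039, 0.031]
eef_rot: [2.275, 2.161, 0.002]
contact_force: [-1.3, 0.0, 0.0]
grip_width: 0.349
```

```bash
python3 d.py
```

```text
t 21.32 gauge mm [-53.8 -58.3  31. ] F(gauge) [-1.29 -0.05  0.01] toolx ang-gauge y 0.0 tilt [ 0.0034 -0.0015] w 0.349
```

Emit:
{"op": "arm_command", "data": {"increments": [{"x": 0, "y": 0.12, "z": 0, "ax": 0, "ay": 0, "az": 0, "hand": 35}, {"x": 0, "y": 0.12, "z": 0, "ax": 0, "ay": 0, "az": 0, "hand": 35}]}}

```text
t: 21.58
position: [0.5513, -0.1039, 0.0309]
eef_rot: [-2.277, -2.164, 0.004]
contact_force: [-7.4, -0.1, 5.8]
grip_width: 0.353
```

```bash
python3 d.py
```

```text
t 21.57 gauge mm [-53.6 -58.2  30.9] F(gauge) [-7.35 -0.43  5.76] toolx ang-gauge y 0.001 tilt [-0.0023 -0.0009] w 0.353
```

Emit:
{"op": "arm_command", "data": {"increments": [{"x": 0, "y": 0.12, "z": 0, "ax": 0, "ay": 0, "az": 0, "hand": 35}, {"x": 0, "y": 0.12, "z": 0, "ax": 0, "ay": 0, "az": 0, "hand": 35}]}}

```text
t: 21.82
position: [0.5512, -0.1039, 0.031]
eef_rot: [-2.273, -2.161, 0.01]
contact_force: [-7.9, -0.2, 7.0]
grip_width: 0.349
```

```bash
python3 d.py
```

```text
t 21.82 gauge mm [-53.7 -58.2  31. ] F(gauge) [-7.9  -0.58  6.98] toolx ang-gauge y 0.001 tilt [-0.0083 -0.0002] w 0.349
```

Stopped at xg = -53.6, exactly the predicted home, with about 8 N. Backing off straight and rising.

Emit:
{"op": "arm_command", "data": {"increments": [{"x": 0, "y": -0.3, "z": 0, "ax": 0, "ay": 0, "az": 0, "hand": 35}, {"x": 0, "y": -2, "z": 0, "ax": 0, "ay": 0, "az": 0, "hand": 35}, {"x": 0, "y": -4, "z": -2, "ax": 0, "ay": 0, "az": 0, "hand": 35}, {"x": 0, "y": -4, "z": -4, "ax": 0, "ay": 0, "az": 0, "hand": 35}, {"x": 0, "y": -4, "z": -4, "ax": 0, "ay": 0, "az": 0, "hand": 35}, {"x": 0, "y": -2, "z": -4, "ax": 0, "ay": 0, "az": 0, "hand": 35}, {"x": 5, "y": 0, "z": -3, "ax": 0, "ay": 0, "az": 0, "hand": 35}, {"x": 5, "y": 0, "z": 0, "ax": 0, "ay": 0, "az": 0, "hand": 35}]}}

```text
t: 22.82
position: [0.3942, 0.0024, 0.2086]
eef_rot: [2.282, 2.148, 0.003]
contact_force: [0.4, 0.2, 0.1]
grip_width: 0.348
```

Emit:
{"op": "arm_command", "data": {"increments": [{"x": 5, "y": 0, "z": 0, "ax": 0, "ay": 0, "az": 0, "hand": 35}, {"x": 5, "y": 0, "z": 0, "ax": 0, "ay": 0, "az": 0, "hand": 35}, {"x": 5, "y": 0, "z": 0, "ax": 0, "ay": 0, "az": 0, "hand": 35}, {"x": 5, "y": 0, "z": 0, "ax": 0, "ay": 0, "az": 0, "hand": 35}, {"x": 0, "y": 0, "z": 0, "ax": 0, "ay": 0, "az": 0, "hand": 35}]}}

```text
t: 23.45
position: [0.4087, 0.2116, 0.2115]
eef_rot: [2.272, 2.146, 0.022]
contact_force: [0.3, 0.0, 0.4]
grip_width: 0.346
```

```bash
python3 d.py; python3 - <<'E'
from h import *
from meas import rect,big
import meas
from d import G,O
c=meas.c; h,s,v=meas.h,meas.s,meas.v
br=(h>8)&(h<20)&(s>60)&(s<160)&(v>130)
m=br.copy();m[:,:400]=0;m[:195]=0;m[320:]=0;m[:,490:]=0
m=cv2.morphologyEx(m.astype(np.uint8),cv2.MORPH_CLOSE,np.ones((15,15)))
print("tray pk",rect(big(m>0)[0],.0535))
m=br&meas.pl; m[:,:338]=0;m[:,380:]=0;m[:206]=0
m=cv2.morphologyEx(m.astype(np.uint8),cv2.MORPH_CLOSE,np.ones((15,15)))
cn,sz,a=rect(big(m>0)[0],.052); print("rear part",(G.T@np.r_[cn-O[:2],0]*1000).round(1),sz,a)
P=np.array([G.T@(ray(c,*q,.052)-O) for q in big(m>0)[0][:,0,:].astype(float)])
print("rear min xg",P[:,0].min()*1000)
crop(c,270,155,225,150,3.5,"pics/topE.png")
s=bot.capture("side"); crop(s,245,165,250,185,3.2,"pics/sideE.png")
E
```

```text
t 23.45 gauge mm [-212.2  249.5  211.5] F(gauge) [0.26 0.03 0.35] toolx ang-gauge y -0.006 tilt [ 0.0213 -0.002 ] w 0.346
bar (array([ 0.60709709, -0.04841934]), [0.026603080332279205, 0.24659910798072815], np.float32(1.5251876)) expect .25x.024
plate (array([ 0.56374562, -0.04696089]), [0.26900431513786316, 0.28863856196403503], np.float32(-0.050810218)) expect .29x.27
tray (array([ 0.49812296, -0.32712975]), [0.1631222516298294, 0.21874548494815826], np.float32(0.14061129))
stop (array([ 0.68959862, -0.05256071]), [0.012052572332322598, 0.24564439058303833], np.float32(1.5196699))
tray pk (array([ 0.5008049 , -0.33010027]), [0.06244385242462158, 0.11938580125570297], np.float32(0.14240527))
rear part [-27.3 -60.6   0. ] [0.03392341732978821, 0.063960961997509] 1.5173756
rear min xg -44.327950531198
```

View pics/topE.png

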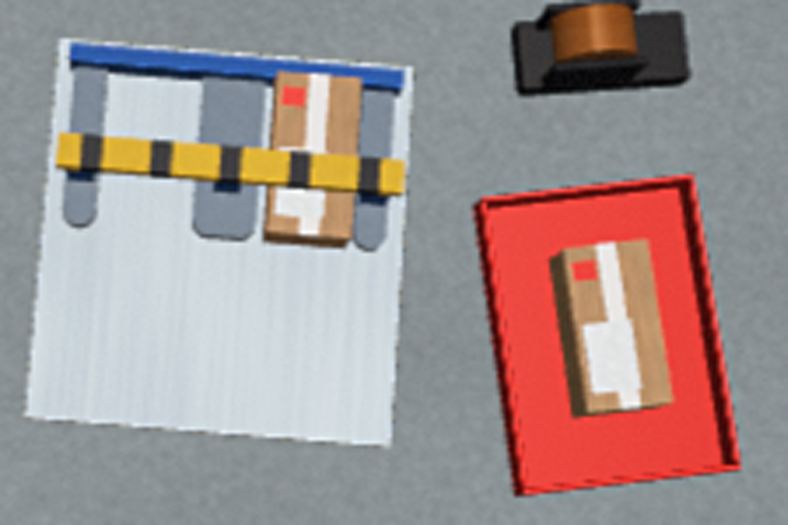

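View pics/sideE.png

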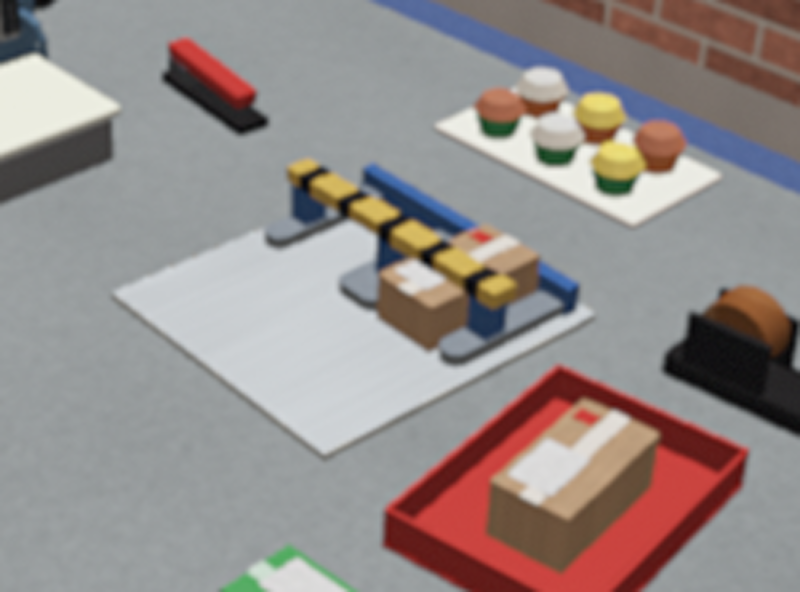

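The clearing packet is square against the stop, with its rear at xg ≈ -44 mm (home is -45). The tall packet is flat and centred in the tray, and nothing else has moved. Handing in.

```bash
python3 -c "
from rig import bot
print(bot.hand_in())"
```

```text
the job is handed in; nothing more can be done
None
```

Both packets were tried, each ended up where the task wanted it, and the job was handed in at about 23.5 s of the 72 s; no verdict was reported.

- **Left packet (too tall):** it stopped at the bar. I held it there with about 5–8 N for over a second, then backed away, lifted it and laid it in the red tray. It now lies flat, label up, about 4 mm from the tray's centre and aligned with it.
- **Right packet (clears):** it slid under the bar at about 1.3–2.2 cm/s, the fastest stretch being mid-lane and slightly over the 2 cm/s asked. It met the end stop at about 8 N, well under the 25 N limit, at the position predicted for home. The last picture puts its rear at −44.3 mm (home is −45 mm), square to within about 0.005 rad.

**Last checks:** the gripper was well clear of everything. The tape dispenser and stapler looked unmoved in the last pictures, but I did not measure the positions of the four things to be left alone. The mug and sanitiser bottle were hardly or not in those pictures, though the arm stayed well away from both.

**One disagreement:** a hand-picked point on the left packet in the side view came out 5–8 mm off what was expected. I relied on the top view, which agreed with the contact positions.

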